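# Lock the medicine box with its gated latch

## Robot

A 7-joint arm with a two-finger parallel gripper is mounted at the origin on the work surface. World frame = base frame: x ahead of the robot, y to its left, z up, the work surface at z = 0. Lengths are in m, angles in rad, forces in N, time in s.
With the tool pointing down it reaches from about 0.425 to 0.8 m from the base axis. Payload 8.3 kg.
Tool frame: the origin (TCP) lies at the very end of the fingers, on their centre line; the grasp point (between the pads) lies 19 mm behind it (ctrl.tcp_to_grasp is the y of the grasp point in the tool frame, in m); y points along the fingers, z is the direction in which the jaws open and shut, and the axes are right-handed (so a half turn about y gives the same grasp; the last joint's range is limited). The gripper opens to 85 mm and grips with 20 to 120 N. Pads are 22 mm wide; open, the fingers measure 114 mm over their backs; the gripper's body (76 mm by 85 mm) begins 54 mm behind the grasp point. The pads swing forward as they close: fully open they stand 13 mm farther back than shut.
Start: joints at [-1.193, 0.383, 0.016, 1.37, -0.006, 1.388, -0.046], TCP at [0.267, 0.565, 0.231] pointing down, gripper open.
Joint ranges: [-2.95, 2.95], [-0.25, 2.06], [-1.52, 1.56], [0.18, 2.33], [-1.44, 4.58], [0.02, 2.06], [-3.01, 3.01]. Speed limits (rad/s): [2.39, 2.39, 3.01, 3.01, 3.14, 3.14, 3.14].

## Interface

Orientations are given as a unit quaternion [w, x, y, z].
In Python, from workcell import ctrl gives the robot as it stands.
- The arm moves only by the tool play_rows, never from a script. Its argument "plan" is a list of rows, each an object of numbers: "tx", "ty", "tz": the shift along the world's x, y, z in mm; "twist": the turn about the world's z in rad; "gripper": the opening, from 0 (shut) to 1 (fully open). A call has 1 to 20 rows; each row is the pose to reach, as a shift and turn from the pose commanded when the call began; what a row does not reach only later rows make up. A row lasts 1/8 s, in which the tool goes at most 62.5 mm and 10.7 degrees, less where a joint would pass 70% of its speed; a pose out of reach is approached as far as the arm can. A call with a gripper value outside its range is refused whole. The fingers move at their own pace and stop on an object; "newtons" is the grip in N (left out, the last holds). Time passes only in rows, so rows that repeat a pose let the fingers close. It gives the time, the measured TCP pose, the force and the opening at its end, in the units of the state.
- ctrl.state(): the state, without advancing time (a new reading comes with each control period).
- ctrl.capture(name): name is "side" or "top"; returns the picture (420x560x3 uint8, blue, green, red); there is no depth.
- ctrl.calibration(name): a dict with "fx", "fy", "cx", "cy" (pixels), "pose" (4x4, takes a point from camera to world coordinates). Camera axes: x right, y up, looking along -z (the intrinsics and any distortion apply to the point x, -y, -z); pixel columns grow to the right and rows downward; lengths in m; the calibration is good to about 2 mm. A picture is of the moment at which its call begins. calibration takes no time and is no camera call.
- ctrl.finish_job(): hands the job in, once; it reports no verdict.
The state is a dict: "clock": time; "joint_positions": joint angles; "qd": joint speeds; "joint_efforts": joint torques, N m; "eef_pos": TCP position; "orientation": TCP orientation; "force": force on the tool from outside, world axes, zero at the start; "torque": the same for the moment, N m; "gripper_width": finger opening in m.
Only numpy, scipy, OpenCV 4.12 (cv2) and the standard library are available. Lean on these libraries where they do the work, as an engineer would, in place of code of your own. Each camera call takes 0.05 s, during which the arm holds its last target.

## Task

Lock the white medicine box on the counter: with the fingertips, push the knob on its lid all the way along the long leg of the L-shaped slot to the corner, then push it sideways round the corner, fully home to the end of the short leg. Only push the knob, do not take it between the fingers, and do not disturb the jar on the lid or the things standing beside the box.

Things in the scene. Friction and masses are not known exactly. Their poses are not given: they have to be found in the camera images.
- case: White metal medicine box, fixed to the counter, 276 (x) x 216 (y) x 90 mm high; origin: centre of its underside, z up. On its flat lid lies a steel latch plate, x -68 to 68, y -48 to 53 mm, 6 mm thick, top at z 96 mm (four 1.5 mm screw heads at its corners), with an L-shaped slot 14 mm wide. A rod handle sticks out 21 mm from the -x face, below the lid.
- knob_top (a point): Centre of the top of the latch knob: upright black cylinder, 24 mm diameter, from 3.5 to 35.5 mm above the plate (top 131.5 mm above the counter), on a 10 mm pin in the slot with 2 mm play each side. It cannot turn, tilt or come out; slides with 2 to 4 N, stays where it is left (no spring), stops at the slot's walls. Axes as the box's.
- knob_mid (a point): Centre of the knob on its axis, 18 mm below knob_top, 113.5 mm above the counter. Axes as the box's.
- bolt_along (a joint): Travel of the knob along the long leg (the box's +x), m: 0 with the pin at the unlocked end's centre point, 0.080 at the corner's, about 0.082 hard against the wall there. The short leg can be entered only from about 0.078 up.
- bolt_across (a joint): Travel of the knob along the short leg (the box's +y), m: 0 on the long leg's centre line (play +-0.002), 0.045 at the locked end's centre point, about 0.047 hard against the end wall.
- corner (a point): Corner of the slot, at the plate's top: (40, -20, 96) mm in the box's frame. The slot's long leg comes here along the box's +x from the unlocked end at (-40, -20) mm; the short leg leaves along the box's +y. Axes as the box's.
- notch_end (a point): Locked end of the slot, at the plate's top: (40, 25, 96) mm in the box's frame; the knob's axis stands here when fully home (bolt_along 0.080, bolt_across 0.045). Axes as the box's.
- pill_jar: Small amber jar with a white cap, loose, 36 mm diameter, 55 mm high, standing on the lid near the box's (-x, +y) corner; origin: centre of its underside. Leave alone.
- pump_bottle: White bottle, loose, 60 mm diameter, 160 mm high, standing on the counter beyond the box's +y side; origin: centre of its underside. Leave alone.
- dish: Open steel instrument dish, loose, 140 x 90 x 25 mm, on the counter at the box's -y side; origin: centre of its underside. Leave alone.
- tape_roll: Roll of paper tape, loose, lying flat, 68 mm diameter, 24 mm high, on the counter at the box's -y side, near its far (+x) end; origin: centre of its underside. Leave alone.

How it is judged:
By the outcome, as a careful person would: the job done as asked, in the order asked, and still so for the second after the job is handed in, with the robot touching nothing.
It also fails if it takes over 42 s, if anything falls off the work surface, if the arm or the gripper's body presses on something with over 40 N, if the wrist force passes 120 N, or if a joint passes its speed limit or range.

## Working session

There is one attempt and no reset: what is moved stays moved. The work goes in short steps, Python scripts to look and compute and a tool call to move; the robot and the scene stay as the last step left them, time stands still between calls to the robot, and variables do not carry over. Pictures are saved under pics/ and viewed, and the job is handed in when it is done.

Besides the shell and the picture viewer there is one more tool, called after ">>>" by a JSON object that holds its "method" and its "body", one argument or row to a line. play_rows: Moves the arm, as the interface text tells. Its arguments: {"type":"object","properties":{"plan":{"type":"array"},"newtons":{"type":"number"}},"required":["plan"]}

```bash
mkdir -p pics; python3 - <<'E'
from workcell import ctrl
import cv2
s=ctrl.state();print({k:(v if k in('clock','eef_pos','orientation','force','gripper_width') else 0) for k,v in s.items()})
for n in('top','side'):
    im=ctrl.capture(n);cv2.imwrite(f'pics/{n}0.png',im);c=ctrl.calibration(n);print(n,c)
E
```

```text
{'clock': 0.0, 'joint_positions': 0, 'qd': 0, 'joint_efforts': 0, 'eef_pos': array([0.26642207, 0.56483309, 0.23029329]), 'orientation': array([-0.68935171,  0.69065783, -0.15471284,  0.1544342 ]), 'force': array([ 0.43279074, -0.10679536, -0.2743316 ]), 'torque': 0, 'gripper_width': 0.08541764764965708}
top {'fx': 405.94179557890897, 'fy': 405.94179557890897, 'cx': 280.9797025365779, 'cy': 209.13179904377648, 'pose': array([[ 0.02124498,  0.99352851, -0.11157849,  0.50570297],
       [-0.99957167,  0.02335483,  0.01763607,  0.08264444],
       [ 0.02012783,  0.11115602,  0.99359912,  0.87233222],
       [ 0.        ,  0.        ,  0.        ,  1.        ]])}
side {'fx': 530.7589665801165, 'fy': 530.7589665801165, 'cx': 274.51442249350634, 'cy': 210.39604768672274, 'pose': array([[ 0.83800578,  0.29352058, -0.45999129,  0.03247985],
       [-0.54565211,  0.45567881, -0.70329269, -0.80009148],
       [ 0.0031774 ,  0.84035855,  0.5420216 ,  0.78193478],
       [ 0.        ,  0.        ,  0.        ,  1.        ]])}
```

View pics/top0.png

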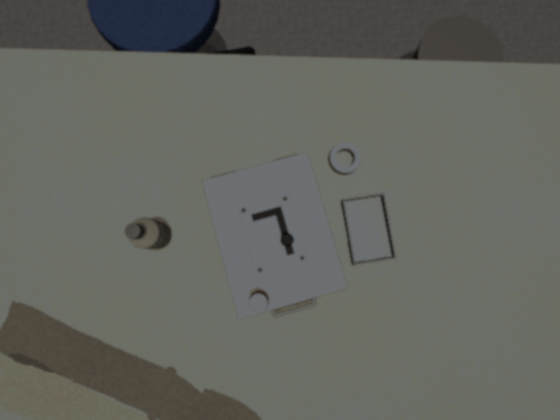

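View pics/side0.png

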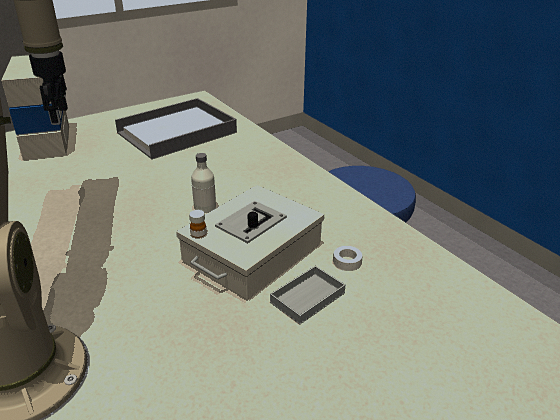

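The top view shows the lid with corners near (203,179), (308,154), (346,288) and (240,318). The knob is near (287,240), the jar at (259,300), the bottle at (140,232), the dish at (368,229) and the tape at (344,159). Next I'll measure these properly.

```bash
cat > h.py <<'E'
import numpy as np, cv2
from workcell import ctrl
def ray(n,u,v):
    c=ctrl.calibration(n);P=np.array(c['pose']);d=P[:3,:3]@np.array([(u-c['cx'])/c['fx'],-(v-c['cy'])/c['fy'],-1]);return P[:3,3],d
def onz(n,u,v,z):
    o,d=ray(n,u,v);return o+d*(z-o[2])/d[2]
def proj(n,p):
    c=ctrl.calibration(n);P=np.array(c['pose']);q=P[:3,:3].T@(np.array(p)-P[:3,3]);return np.array([c['cx']+c['fx']*q[0]/-q[2],c['cy']-c['fy']*q[1]/-q[2]])
E
python3 - <<'E'
from h import *
print('dist?',ctrl.calibration('top').keys())
t=cv2.imread('pics/top0.png');s=cv2.imread('pics/side0.png')
a=cv2.convertScaleAbs(t,alpha=2.2)[120:340,100:420];cv2.imwrite('pics/top0z.png',cv2.resize(a,None,fx=2.5,fy=2.5,interpolation=cv2.INTER_CUBIC))
b=s[140:330,160:380];cv2.imwrite('pics/side0z.png',cv2.resize(b,None,fx=3.5,fy=3.1,interpolation=cv2.INTER_CUBIC))
E
```

```text
dist? dict_keys(['fx', 'fy', 'cx', 'cy', 'pose'])
```

View pics/top0z.png

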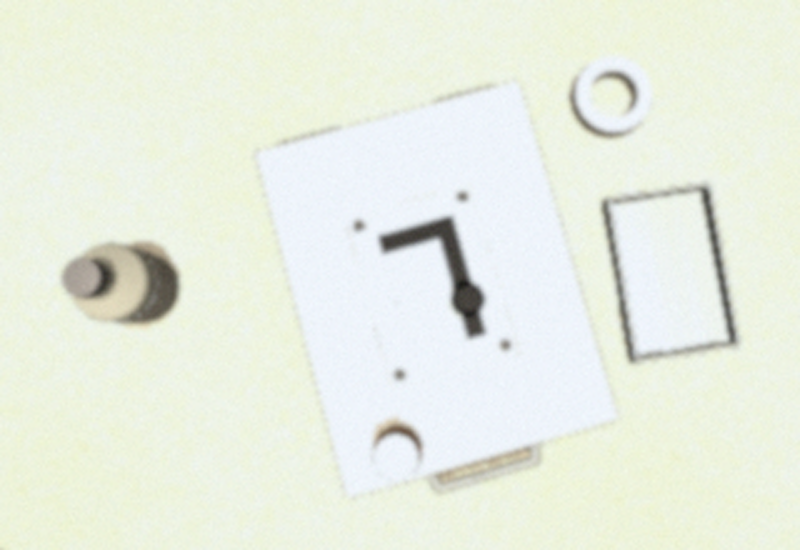

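View pics/side0z.png

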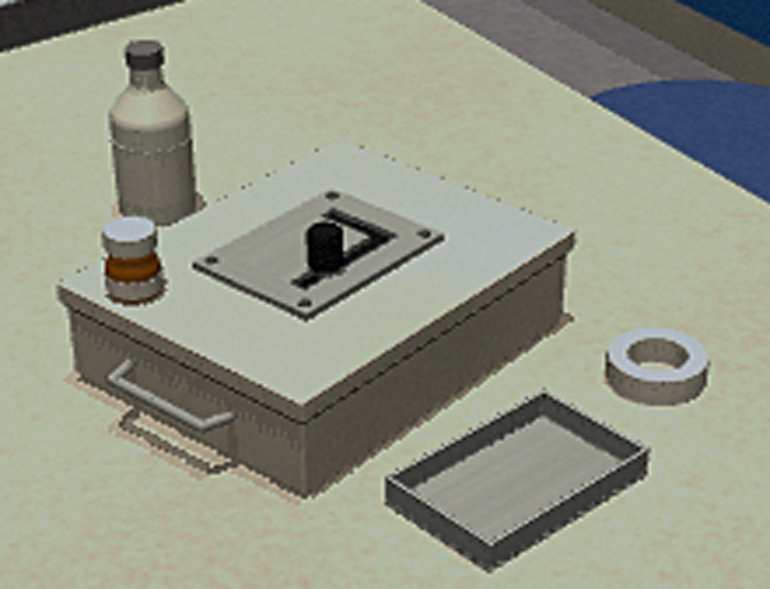

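```bash
cat > m.py <<'E'
from h import *
np.set_printoptions(precision=4,suppress=True)
t=cv2.imread('pics/top0.png');g=cv2.cvtColor(t,cv2.COLOR_BGR2GRAY)
# lid: neutral/blueish vs counter yellow: use b - r
d=cv2.GaussianBlur(t,(3,3),0).astype(int);m=((d[...,0]-d[...,2]>-4)).astype(np.uint8)*255
roi=np.zeros_like(m);roi[130:340,190:338+15]=255
m&=roi;m[:,335:]&=np.where(np.arange(420)[:,None]>255,255,0).astype(np.uint8)
m=cv2.morphologyEx(m,cv2.MORPH_OPEN,np.ones((5,5)))
cs,_=cv2.findContours(m,0,2);c=max(cs,key=cv2.contourArea);print(cv2.contourArea(c),cv2.minAreaRect(c))
hull=cv2.convexHull(c);e=cv2.approxPolyDP(hull,8,True)[:,0];print(e.tolist())
for u,v in e: print('lid',onz('top',u,v,.09))
# dark blobs
k=(g<cv2.GaussianBlur(g,(0,0),15)*0.78).astype(np.uint8);k[:185]=0;k[285:]=0;k[:,:235]=0;k[:,315:]=0
n,l,st,ce=cv2.connectedComponentsWithStats(k)
for i in range(1,n):
  if st[i,4]>3: print(st[i].tolist(),ce[i],onz('top',*ce[i],.0965 if st[i,4]<60 else .096))
E
python3 m.py
```

```text
15988.0 ((276.3476867675781, 233.7216033935547), (147.22496032714844, 120.18992614746094), 75.35261535644531)
[[306, 152], [332, 209], [346, 287], [238, 318], [202, 181]]
lid [0.7081 0.0218 0.09  ]
lid [ 0.5961 -0.0304  0.09  ]
lid [ 0.4472 -0.0583  0.09  ]
lid [0.3858 0.1451 0.09  ]
lid [0.645  0.2237 0.09  ]
[283, 197, 4, 3, 9] [284.6667 198.1111] [0.6144 0.0622 0.0965]
[252, 207, 42, 48, 556] [277.9532 226.5558] [0.5592 0.0739 0.096 ]
[242, 209, 3, 3, 9] [243. 210.] [0.5894 0.1417 0.0965]
[301, 256, 3, 4, 8] [302.  257.5] [0.5013 0.027  0.0965]
[258, 268, 4, 4, 12] [259.5 269.5] [0.4771 0.107  0.0965]
```

```bash
cat > m2.py <<'E'
from h import *
np.set_printoptions(precision=4,suppress=True)
psi=np.deg2rad(17.2);R=np.array([[np.cos(psi),-np.sin(psi)],[np.sin(psi),np.cos(psi)]]);C=np.array([.5463,.0823])
def W(x,y,z): return np.r_[C+R@np.array([x,y])/1000,z/1000]
def B(p): return R.T@(np.array(p)[:2]-C)*1000
E
python3 - <<'E'
from m2 import *
s=cv2.imread('pics/side0.png');t=cv2.imread('pics/top0.png')
for n in('side','top'):
  for q in [(-138,-108,90),(-138,108,90),(138,-108,90),(138,108,90),(-68,-48,96),(-68,53,96),(68,53,96),(68,-48,96)]: print(n,q,proj(n,W(*q)))
  for n2,q in (('corner',(40,-20,96)),('unl',(-40,-20,96)),('notch',(40,25,96))): print(n,n2,proj(n,W(*q)))
# knob
for n,im,(x0,y0,x1,y1) in (('top',t,(278,228,298,252)),('side',s,(240,205,268,235))):
  g=cv2.cvtColor(im,6)[y0:y1,x0:x1]; print(n); print(g[:, :].tolist() if n=='side' else '')
  th=28 if n=='side' else int(g.min()+10)
  k=(g<th).astype(np.uint8);nn,l,st,ce=cv2.connectedComponentsWithStats(k)
  for i in range(1,nn):
    if st[i,4]>20: print(th,st[i]+[x0,y0,0,0,0],ce[i]+[x0,y0])
b=[(285,198)];
cv2.imwrite('pics/side1z.png',cv2.resize(s[185:270,170:330],None,fx=5,fy=5,interpolation=cv2.INTER_NEAREST))
cv2.imwrite('pics/top1z.png',cv2.resize(cv2.convertScaleAbs(t,alpha=2.2)[195:275,235:315],None,fx=7,fy=7,interpolation=cv2.INTER_NEAREST))
E
```

```text
side (-138, -108, 90) [246.0179 270.8213]
side (-138, 108, 90) [175.3232 231.715 ]
side (138, -108, 90) [324.1566 214.1425]
side (138, 108, 90) [256.0636 184.8589]
side (-68, -48, 96) [247.2098 241.759 ]
side (-68, 53, 96) [214.4435 224.9595]
side (68, 53, 96) [253.9676 200.9434]
side (68, -48, 96) [286.1358 215.5145]
side corner [269.3404 216.3235]
side unl [246.3495 231.3675]
side notch [254.953  209.6464]
top (-138, -108, 90) [347.7854 287.4811]
top (-138, 108, 90) [238.1996 319.807 ]
top (138, -108, 90) [306.958  151.0631]
top (138, 108, 90) [200.695  180.3868]
top (-68, -48, 96) [307.5211 260.6744]
top (-68, 53, 96) [256.2742 275.5372]
top (68, 53, 96) [237.2299 206.7113]
top (68, -48, 96) [287.699  192.5507]
top corner [277.753  210.3263]
top unl [289.2869 250.5108]
top notch [255.1964 216.6984]
top

side
[[180, 182, 182, 183, 182, 185, 163, 143, 144, 148, 148, 149, 148, 151, 157, 155, 151, 147, 150, 152, 150, 149, 144, 142, 151, 175, 180, 185], [181, 180, 182, 185, 174, 167, 146, 147, 146, 148, 149, 150, 151, 154, 149, 150, 152, 154, 150, 148, 147, 149, 150, 147, 144, 143, 151
[... 2871 characters left out ...]
 160, 96, 40, 46, 29, 2, 3, 0, 11, 93, 168, 162, 156, 154, 150, 151, 149, 151, 152, 154, 152, 124, 65, 37, 64, 125], [146, 148, 154, 78, 53, 30, 6, 7, 24, 42, 91, 166, 156, 150, 150, 149, 150, 152, 151, 152, 151, 157, 94, 36, 42, 81, 202, 192], [150, 150, 150, 157, 128, 61, 29, 13, 99, 171, 162, 155, 148, 149, 148, 150, 151, 150, 154, 153, 125, 64, 36, 66, 119, 198, 188, 183], [149, 149, 151, 151, 157, 163, 128, 88, 163, 157, 152, 150, 147, 149, 149, 152, 152, 153, 155, 97, 33, 46, 76, 205, 194, 186, 182, 180], [147, 152, 150, 151, 153, 154, 157, 159, 154, 151, 148, 149, 151, 150, 151, 154, 155, 126, 66, 34, 65, 124, 197, 187, 183, 180, 179, 177]]
28 [248 209  20  19 196] [254.8316 218.8724]
```

View pics/side1z.png

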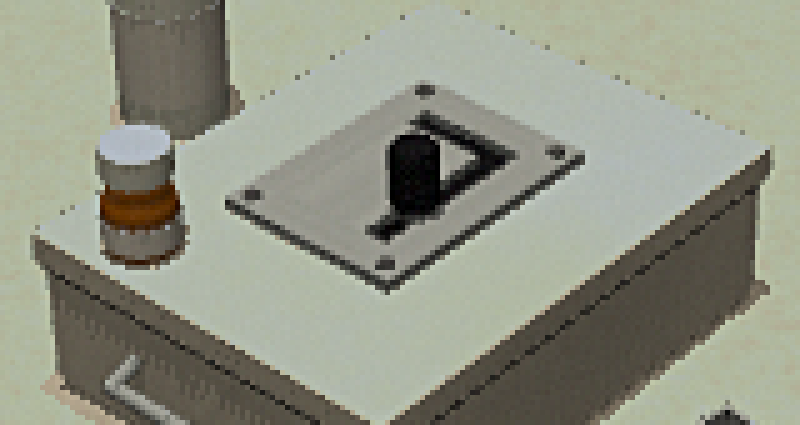

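View pics/top1z.png

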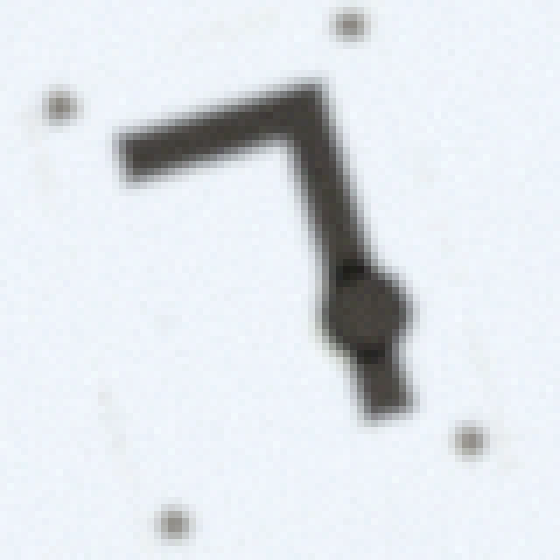

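```bash
python3 - <<'E'
from m2 import *
T=lambda a,b:(a/7+235-.5,b/7+195-.5)
S=lambda a,b:(a/5+170-.5,b/5+185-.5)
print('top slot outer corner',B(onz('top',*T(325,84),.096)),'exp 47 -27 (minus rounding)')
print('top unl end',B(onz('top',*T(391,416),.096)),'exp -47 -20')
print('top notch end',B(onz('top',*T(122,160),.096)),'exp 40 32')
for n,p in (('near',(388,290)),('right',(584,158)),('left',(226,203))): print('side plate',n,B(onz('side',*S(*p),.096)))
for n,p in (('screw -+',(252,195)),('--',(386,263)),('++',(425,90)),('+-',(558,152))): print('side screw',n,B(onz('side',*S(*p),.0965)))
for n,p in (('screw -+',(174,523)),('--',(470,440)),('++',(61,104)),('+-',(349,25))): print('top screw',n,B(onz('top',*T(*p),.0965)))
k=onz('top',*T(369,309),.1315);print('knob top view',k,B(k))
# side top ellipse: cols 248-257.5, rows top 211.5; centre of ellipse
k=onz('side',252.8,214.8,.1315);print('knob side',k,B(k))
for u,v in ((258,301),(259,301)): print('jar',B(onz('top',u,v,.145)))
print('jar side',B(onz('side',135/5+169.5,146/5+184.5,.145)))
k=onz('top',135,231,.16);print('bottle',k,B(k))
E
```

```text
top slot outer corner [ 45.4574 -27.919 ] exp 47 -27 (minus rounding)
top unl end [-46.7744 -20.1633] exp -47 -20
top notch end [40.4904 31.3617] exp 40 32
side plate near [-70.1769 -49.6517]
side plate right [ 66.2982 -49.8557]
side plate left [-68.0256  52.1469]
side screw screw -+ [-56.2663  47.0943]
side screw -- [-56.3247 -35.9089]
side screw ++ [62.8494 46.6815]
side screw +- [ 61.8388 -37.7538]
top screw screw -+ [-58.2143  44.2041]
top screw -- [-58.8981 -38.9735]
top screw ++ [59.8669 43.293 ]
top screw +- [ 59.3413 -38.7685]
knob top view [0.5351 0.057  0.1315] [-18.2264 -20.8598]
knob side [0.5338 0.0549 0.1315] [-19.9975 -22.4731]
jar [-109.5625   59.4061]
jar [-110.0496   57.7197]
jar side [-111.1913   61.0351]
bottle [0.5414 0.3236 0.16  ] [ 66.6452 231.9572]
```

```bash
cat >> m2.py <<'E'
from scipy.spatial.transform import Rotation as Ro
def tool():
    s=ctrl.state();q=np.array(s['orientation']);M=Ro.from_quat(q[[1,2,3,0]]).as_matrix()
    p=np.array(s['eef_pos']);print('clk',s['clock'],'tcp',p,'box',B(p),'z',p[2],'F',np.array(s['force']),'Fbox',R.T@np.array(s['force'])[:2],'w',s['gripper_width']);print('jaw yaw deg in box',np.rad2deg(np.arctan2(M[1,2],M[0,2]))-17.2,'x yaw',np.rad2deg(np.arctan2(M[1,0],M[0,0]))-17.2,'down',M[:,1],'j7',s['joint_positions'][6],'j',np.array(s['joint_positions']));return s,p
E
python3 - <<'E'
from m2 import *
s,p=tool()
print((W(-60,-20.5,108)-p)*1000)
E
```

```text
clk 0.1 tcp [0.2664 0.5648 0.2304] box [-124.6467  543.7144] z 0.23035430217078628 F [ 1.1593 -0.2981  0.4081] Fbox [ 1.0193 -0.6275] w 0.08545558788726856
jaw yaw deg in box 47.547384703003104 x yaw -42.45260915202445 down [-0.0007 -0.0017 -1.    ] j7 -0.046492465365496505 j [-1.1929  0.3842  0.0164  1.3711 -0.0063  1.3882 -0.0465]
[ 228.5984 -519.8652 -122.3543]
```

>>> {"method": "play_rows", "body": {
  "plan": [
    {"tx": 20, "ty": -45, "tz": 0, "twist": 0.1, "gripper": 0},
    {"tx": 42, "ty": -95, "tz": 0, "twist": 0.2, "gripper": 0},
    {"tx": 64, "ty": -145, "tz": 0, "twist": 0.3, "gripper": 0},
    {"tx": 86, "ty": -195, "tz": 0, "twist": 0.4, "gripper": 0},
    {"tx": 108, "ty": -245, "tz": 0, "twist": 0.5, "gripper": 0},
    {"tx": 130, "ty": -295, "tz": 0, "twist": 0.6, "gripper": 0},
    {"tx": 152, "ty": -345, "tz": 0, "twist": 0.7, "gripper": 0},
    {"tx": 174, "ty": -395, "tz": 0, "twist": 0.742, "gripper": 0},
    {"tx": 196, "ty": -445, "tz": 0, "twist": 0.742, "gripper": 0},
    {"tx": 214, "ty": -490, "tz": 0, "twist": 0.742, "gripper": 0},
    {"tx": 229, "ty": -520, "tz": 0, "twist": 0.742, "gripper": 0},
    {"tx": 229, "ty": -520, "tz": 0, "twist": 0.742, "gripper": 0},
    {"tx": 229, "ty": -520, "tz": -30, "twist": 0.742, "gripper": 0},
    {"tx": 229, "ty": -520, "tz": -60, "twist": 0.742, "gripper": 0},
    {"tx": 229, "ty": -520, "tz": -80, "twist": 0.742, "gripper": 0},
    {"tx": 229, "ty": -520, "tz": -80, "twist": 0.742, "gripper": 0},
    {"tx": 229, "ty": -520, "tz": -80, "twist": 0.742, "gripper": 0}
  ]
}}

```text
clock: 2.22
eef_pos: [0.4959, 0.046, 0.1521]
orientation: [0.699, -0.699, -0.107, 0.106]
force: [-0.0, -0.6, 0.7]
gripper_width: -0.0002
```

```bash
python3 - <<'E'
from m2 import *
s,p=tool()
t=ctrl.capture('top');s=ctrl.capture('side')
a=cv2.convertScaleAbs(t,alpha=2)[160:300,190:360];b=s[130:270,160:330]
cv2.imwrite('pics/s1.png',np.hstack([cv2.resize(x,(400,330),interpolation=cv2.INTER_CUBIC) for x in(a,b)]))
print((W(-60,-20.5,108)-p)*1000)
E
```

```text
clk 2.225 tcp [0.4959 0.046  0.1521] box [-58.91   -19.7953] z 0.15207242808750956 F [-0.0236 -0.5656  0.653 ] Fbox [-0.1898 -0.5333] w -0.0001588392299270856
jaw yaw deg in box 90.11257336654798 x yaw 0.11257160683394574 down [ 0.0007  0.0003 -1.    ] j7 1.7777596877436963 j [-0.4859  0.1678  0.368   1.8404 -0.0662  1.1445  1.7778]
[ -0.8328  -0.9955 -44.0724]
```

View pics/s1.png

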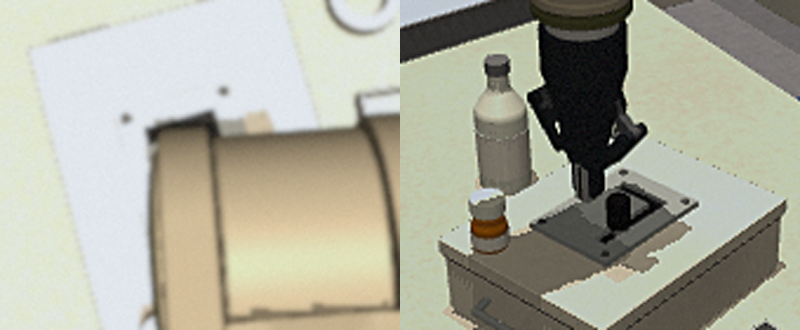

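>>> {"method": "play_rows", "body": {
  "plan": [
    {"tx": 0, "ty": -1, "tz": -15},
    {"tx": 0, "ty": -1, "tz": -30},
    {"tx": 0, "ty": -1, "tz": -40},
    {"tx": 0, "ty": -1, "tz": -44},
    {"tx": 0, "ty": -1, "tz": -44},
    {"tx": 6.7, "ty": 1.1, "tz": -44},
    {"tx": 11.5, "ty": 2.5, "tz": -44},
    {"tx": 15.3, "ty": 3.7, "tz": -44},
    {"tx": 19.1, "ty": 4.9, "tz": -44},
    {"tx": 22.9, "ty": 6.1, "tz": -44},
    {"tx": 26.7, "ty": 7.3, "tz": -44},
    {"tx": 31.5, "ty": 8.7, "tz": -44},
    {"tx": 36.3, "ty": 10.2, "tz": -44},
    {"tx": 41.1, "ty": 11.7, "tz": -44},
    {"tx": 45.9, "ty": 13.2, "tz": -44},
    {"tx": 50.6, "ty": 14.7, "tz": -44},
    {"tx": 55.4, "ty": 16.1, "tz": -44},
    {"tx": 57.3, "ty": 16.7, "tz": -44},
    {"tx": 57.3, "ty": 16.7, "tz": -44}
  ]
}}

```text
invalid input at $.plan[0]: expected keys tx, ty, tz, twist, gripper
```

```bash
python3 - <<'E'
from m2 import *
s,p=tool()
s=ctrl.capture('side');b=s[170:250,200:310]
cv2.imwrite('pics/s2.png',cv2.resize(b,None,fx=6,fy=6,interpolation=cv2.INTER_CUBIC))
E
```

```text
clk 2.325 tcp [0.4962 0.0457 0.1524] box [-58.6512 -20.182 ] z 0.15241514903150932 F [-0.4151 -0.0089  0.461 ] Fbox [-0.3992  0.1143] w 0.00015773174504244024
jaw yaw deg in box 90.08793521479362 x yaw 0.0879423768327321 down [ 0.0017  0.0005 -1.    ] j7 1.7780170875341808 j [-0.4856  0.1674  0.3684  1.84   -0.0662  1.1443  1.778 ]
```

View pics/s2.png

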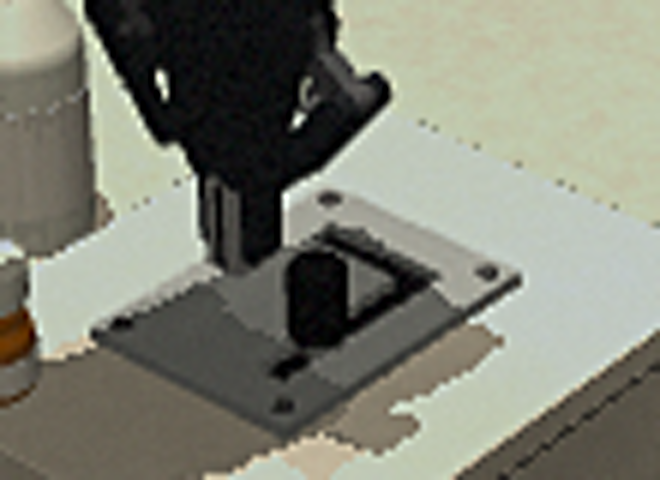

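The arm has not moved: the call was refused because each row needs all the keys. I'll send it again with `twist` and `gripper` filled in.

>>> {"method": "play_rows", "body": {
  "plan": [
    {"tx": 0, "ty": -1, "tz": -15, "twist": 0, "gripper": 0},
    {"tx": 0, "ty": -1, "tz": -30, "twist": 0, "gripper": 0},
    {"tx": 0, "ty": -1, "tz": -40, "twist": 0, "gripper": 0},
    {"tx": 0, "ty": -1, "tz": -44, "twist": 0, "gripper": 0},
    {"tx": 0, "ty": -1, "tz": -44, "twist": 0, "gripper": 0},
    {"tx": 6.7, "ty": 1.1, "tz": -44, "twist": 0, "gripper": 0},
    {"tx": 11.5, "ty": 2.5, "tz": -44, "twist": 0, "gripper": 0},
    {"tx": 15.3, "ty": 3.7, "tz": -44, "twist": 0, "gripper": 0},
    {"tx": 19.1, "ty": 4.9, "tz": -44, "twist": 0, "gripper": 0},
    {"tx": 22.9, "ty": 6.1, "tz": -44, "twist": 0, "gripper": 0},
    {"tx": 26.7, "ty": 7.3, "tz": -44, "twist": 0, "gripper": 0},
    {"tx": 31.5, "ty": 8.7, "tz": -44, "twist": 0, "gripper": 0},
    {"tx": 36.3, "ty": 10.2, "tz": -44, "twist": 0, "gripper": 0},
    {"tx": 41.1, "ty": 11.7, "tz": -44, "twist": 0, "gripper": 0},
    {"tx": 45.9, "ty": 13.2, "tz": -44, "twist": 0, "gripper": 0},
    {"tx": 50.6, "ty": 14.7, "tz": -44, "twist": 0, "gripper": 0},
    {"tx": 55.4, "ty": 16.1, "tz": -44, "twist": 0, "gripper": 0},
    {"tx": 57.3, "ty": 16.7, "tz": -44, "twist": 0, "gripper": 0},
    {"tx": 57.3, "ty": 16.7, "tz": -44, "twist": 0, "gripper": 0}
  ]
}}

```text
clock: 4.75
eef_pos: [0.5532, 0.0621, 0.1073]
orientation: [-0.699, 0.699, 0.106, -0.106]
force: [0.3, 0.5, 0.6]
gripper_width: -0.0
```

```bash
python3 - <<'E'
from m2 import *
s,p=tool()
s=ctrl.capture('side');b=s[170:250,200:310]
cv2.imwrite('pics/s3.png',cv2.resize(b,None,fx=6,fy=6,interpolation=cv2.INTER_CUBIC))
E
```

```text
clk 4.75 tcp [0.5532 0.0621 0.1073] box [  0.6421 -21.3186] z 0.10726046581245455 F [0.3173 0.4952 0.6243] Fbox [0.4496 0.3792] w -2.5580012005443317e-05
jaw yaw deg in box 90.06577882630967 x yaw 0.0657807753723958 down [ 0.0004  0.     -1.    ] j7 1.812802336001507 j [-0.4602  0.3412  0.3573  1.7409 -0.1329  1.0828  1.8128]
```

View pics/s3.png

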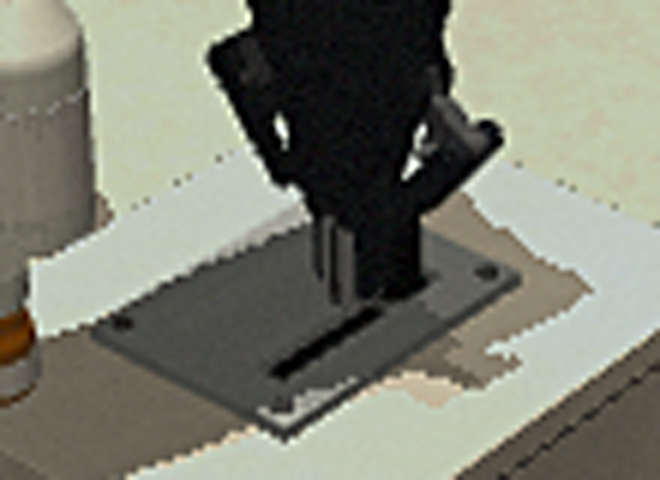

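>>> {"method": "play_rows", "body": {
  "plan": [
    {"tx": 3.8, "ty": 1.2, "tz": 0, "twist": 0, "gripper": 0},
    {"tx": 7.6, "ty": 2.4, "tz": 0, "twist": 0, "gripper": 0},
    {"tx": 11.5, "ty": 3.5, "tz": 0, "twist": 0, "gripper": 0},
    {"tx": 14.3, "ty": 4.4, "tz": 0, "twist": 0, "gripper": 0},
    {"tx": 15.3, "ty": 4.7, "tz": 0, "twist": 0, "gripper": 0},
    {"tx": 16.2, "ty": 5.0, "tz": 0, "twist": 0, "gripper": 0}
  ]
}}

```text
clock: 5.55
eef_pos: [0.5691, 0.067, 0.1073]
orientation: [-0.699, 0.699, 0.106, -0.106]
force: [-1.5, 0.5, 1.0]
gripper_width: 0.0002
```

```bash
python3 - <<'E'
from m2 import *
s,p=tool()
E
```

```text
clk 5.55 tcp [0.5691 0.067  0.1073] box [ 17.2909 -21.3226] z 0.10725320609973692 F [-1.4599  0.547   1.0225] Fbox [-1.2328  0.9542] w 0.00020862704095464283
jaw yaw deg in box 90.06438154865556 x yaw 0.06438172286334876 down [-0.0001 -0.     -1.    ] j7 1.814923958005298 j [-0.4551  0.3752  0.3548  1.6959 -0.1436  1.0963  1.8149]
```

>>> {"method": "play_rows", "body": {
  "plan": [
    {"tx": 1.0, "ty": 0.3, "tz": 0, "twist": 0, "gripper": 0},
    {"tx": 1.9, "ty": 0.6, "tz": 0, "twist": 0, "gripper": 0}
  ]
}}

```text
clock: 5.8
eef_pos: [0.571, 0.0676, 0.1072]
orientation: [0.699, -0.699, -0.106, 0.106]
force: [-2.0, -0.6, 1.1]
gripper_width: -0.0002
```

```bash
python3 - <<'E'
from m2 import *
s,p=tool()
E
```

```text
clk 5.8 tcp [0.571  0.0676 0.1072] box [ 19.226  -21.3161] z 0.10724991775238349 F [-2.0451 -0.644   1.115 ] Fbox [-2.1441 -0.0104] w -0.0002452665777369558
jaw yaw deg in box 90.06392889566429 x yaw 0.06392919854039647 down [-0.0002 -0.     -1.    ] j7 1.8150929624229935 j [-0.4545  0.3792  0.3545  1.6906 -0.1448  1.0978  1.8151]
```

>>> {"method": "play_rows", "body": {
  "plan": [
    {"tx": 1.0, "ty": 0.3, "tz": 0, "twist": 0, "gripper": 0},
    {"tx": 1.9, "ty": 0.6, "tz": 0, "twist": 0, "gripper": 0}
  ]
}}

```text
clock: 6.05
eef_pos: [0.5719, 0.0679, 0.1072]
orientation: [0.699, -0.699, -0.105, 0.107]
force: [-10.0, -1.5, 6.9]
gripper_width: -0.0
```

```bash
python3 - <<'E'
from m2 import *
s,p=tool()
s=ctrl.capture('side');b=s[170:250,200:310]
cv2.imwrite('pics/s4.png',cv2.resize(b,None,fx=6,fy=6,interpolation=cv2.INTER_CUBIC))
E
```

```text
clk 6.05 tcp [0.5719 0.0679 0.1072] box [ 20.1758 -21.3337] z 0.10720632512543828 F [-10.0081  -1.5376   6.9089] Fbox [-10.0152   1.4906] w -1.4608301511535438e-05
jaw yaw deg in box 90.0511192913287 x yaw 0.05117155356562364 down [-0.0024 -0.0003 -1.    ] j7 1.8152824959582425 j [-0.4539  0.3828  0.3544  1.6858 -0.1458  1.1014  1.8153]
```

View pics/s4.png

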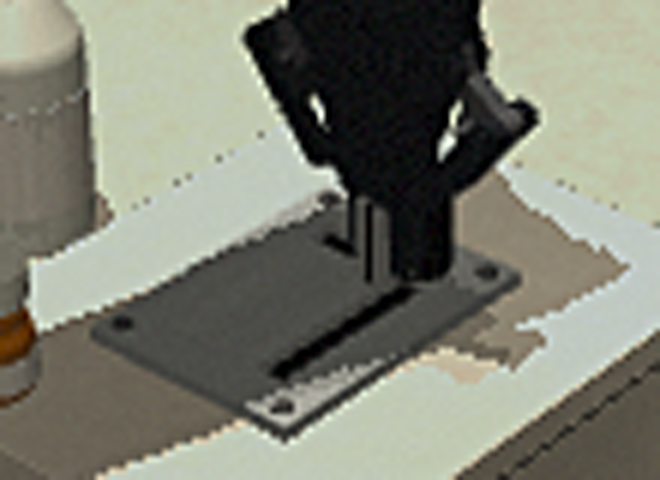

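>>> {"method": "play_rows", "body": {
  "plan": [
    {"tx": -10, "ty": -3, "tz": 0, "twist": 0, "gripper": 0},
    {"tx": -24, "ty": -7.4, "tz": 0, "twist": 0, "gripper": 0},
    {"tx": -24, "ty": -7.4, "tz": 25, "twist": 0, "gripper": 0},
    {"tx": -24, "ty": -7.4, "tz": 55, "twist": 0, "gripper": 0},
    {"tx": -20, "ty": -10, "tz": 60, "twist": -0.18, "gripper": 0},
    {"tx": -12, "ty": -15, "tz": 60, "twist": -0.36, "gripper": 0},
    {"tx": -4, "ty": -20, "tz": 60, "twist": -0.54, "gripper": 0},
    {"tx": 4, "ty": -24, "tz": 60, "twist": -0.72, "gripper": 0},
    {"tx": 12, "ty": -28, "tz": 60, "twist": -0.9, "gripper": 0},
    {"tx": 20, "ty": -31, "tz": 60, "twist": -1.08, "gripper": 0},
    {"tx": 26, "ty": -33, "tz": 60, "twist": -1.26, "gripper": 0},
    {"tx": 31, "ty": -33, "tz": 60, "twist": -1.44, "gripper": 0},
    {"tx": 31, "ty": -33, "tz": 60, "twist": -1.571, "gripper": 0},
    {"tx": 31, "ty": -33, "tz": 60, "twist": -1.571, "gripper": 0},
    {"tx": 31, "ty": -33, "tz": 60, "twist": -1.571, "gripper": 0}
  ]
}}

```text
clock: 7.98
eef_pos: [0.6039, 0.0351, 0.1674]
orientation: [0.57, -0.57, 0.418, -0.419]
force: [0.1, 0.6, 0.2]
gripper_width: -0.0003
```

```bash
python3 - <<'E'
from m2 import *
s,p=tool()
t=ctrl.capture('top');s=ctrl.capture('side')
a=cv2.convertScaleAbs(t,alpha=2)[160:300,190:360];b=s[170:250,200:310]
cv2.imwrite('pics/s5.png',np.hstack([cv2.resize(x,(400,300),interpolation=cv2.INTER_CUBIC) for x in(a,b)]))
d=(W(41,-61,107)-p)*1000;print(d)
E
```

```text
clk 7.975 tcp [0.6039 0.0351 0.1674] box [ 41.0799 -62.0955] z 0.16738135319728284 F [0.1463 0.5866 0.2494] Fbox [0.3132 0.5171] w -0.0003067295863328507
jaw yaw deg in box 0.21770025272975602 x yaw -89.78230001487216 down [ 0.0004  0.0001 -1.    ] j7 0.3971640700456391 j [-0.5853  0.4272  0.6395  1.5464 -0.2633  1.255   0.3972]
[ -0.4003   1.0229 -60.3814]
```

View pics/s5.png

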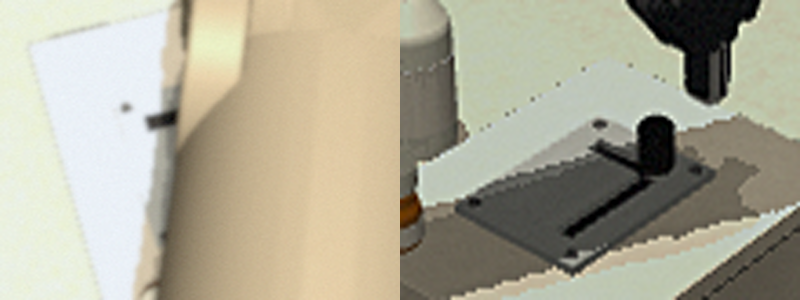

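>>> {"method": "play_rows", "body": {
  "plan": [
    {"tx": 0, "ty": 0, "tz": -25, "twist": 0, "gripper": 0},
    {"tx": 0, "ty": 0, "tz": -50, "twist": 0, "gripper": 0},
    {"tx": 0, "ty": 0, "tz": -60, "twist": 0, "gripper": 0},
    {"tx": 0, "ty": 0, "tz": -60, "twist": 0, "gripper": 0},
    {"tx": -2, "ty": 7, "tz": -60, "twist": 0, "gripper": 0},
    {"tx": -4.1, "ty": 13.4, "tz": -60, "twist": 0, "gripper": 0},
    {"tx": -5.3, "ty": 17.2, "tz": -60, "twist": 0, "gripper": 0},
    {"tx": -6.5, "ty": 21, "tz": -60, "twist": 0, "gripper": 0},
    {"tx": -7.4, "ty": 23.9, "tz": -60, "twist": 0, "gripper": 0},
    {"tx": -8.9, "ty": 28.7, "tz": -60, "twist": 0, "gripper": 0},
    {"tx": -10.3, "ty": 33.4, "tz": -60, "twist": 0, "gripper": 0},
    {"tx": -11.8, "ty": 38.2, "tz": -60, "twist": 0, "gripper": 0}
  ]
}}

```text
clock: 9.57
eef_pos: [0.5921, 0.0737, 0.1073]
orientation: [0.569, -0.569, 0.419, -0.419]
force: [0.8, -2.3, 1.5]
gripper_width: -0.0002
```

```bash
python3 - <<'E'
from m2 import *
s,p=tool()
s=ctrl.capture('side');b=s[170:250,200:310]
cv2.imwrite('pics/s6.png',cv2.resize(b,None,fx=6,fy=6,interpolation=cv2.INTER_CUBIC))
E
```

```text
clk 9.575 tcp [0.5921 0.0737 0.1073] box [ 41.1673 -21.7974] z 0.10731406619651913 F [ 0.8266 -2.29    1.5014] Fbox [ 0.1125 -2.432 ] w -0.00015916799811922265
jaw yaw deg in box 0.04779520796682846 x yaw -89.95220482765956 down [ 0. -0. -1.] j7 0.3483970604073197 j [-0.6384  0.4628  0.6119  1.6389 -0.2873  1.1312  0.3484]
```

View pics/s6.png

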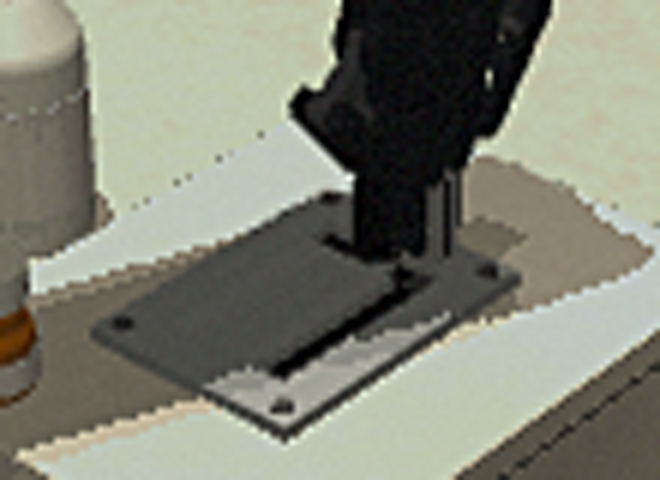

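>>> {"method": "play_rows", "body": {
  "plan": [
    {"tx": -1.5, "ty": 4.8, "tz": 0, "twist": 0, "gripper": 0},
    {"tx": -3, "ty": 9.6, "tz": 0, "twist": 0, "gripper": 0},
    {"tx": -4.4, "ty": 14.3, "tz": 0, "twist": 0, "gripper": 0},
    {"tx": -5.6, "ty": 18.2, "tz": 0, "twist": 0, "gripper": 0},
    {"tx": -6.5, "ty": 21, "tz": 0, "twist": 0, "gripper": 0},
    {"tx": -7.1, "ty": 22.9, "tz": 0, "twist": 0, "gripper": 0}
  ]
}}

```text
clock: 10.38
eef_pos: [0.5849, 0.0964, 0.1072]
orientation: [-0.569, 0.569, -0.419, 0.419]
force: [2.4, -1.1, 0.0]
gripper_width: -0.0001
```

```bash
python3 - <<'E'
from m2 import *
s,p=tool()
E
```

```text
clk 10.375 tcp [0.5849 0.0964 0.1072] box [41.1024  2.086 ] z 0.10723398220621405 F [ 2.4039 -1.1153  0.0404] Fbox [ 1.9665 -1.7763] w -9.461032559777975e-05
jaw yaw deg in box 0.054961507933018794 x yaw -89.9450386800522 down [-0.0001  0.     -1.    ] j7 0.3047798814752466 j [-0.678   0.4538  0.6075  1.6494 -0.2808  1.127   0.3048]
```

>>> {"method": "play_rows", "body": {
  "plan": [
    {"tx": -0.3, "ty": 1.0, "tz": 0, "twist": 0, "gripper": 0},
    {"tx": -0.6, "ty": 2.0, "tz": 0, "twist": 0, "gripper": 0}
  ]
}}

```text
clock: 10.62
eef_pos: [0.5844, 0.0982, 0.1072]
orientation: [-0.569, 0.569, -0.419, 0.419]
force: [2.5, -2.2, -0.5]
gripper_width: -0.0002
```

```bash
python3 - <<'E'
from m2 import *
s,p=tool()
E
```

```text
clk 10.625 tcp [0.5844 0.0982 0.1072] box [41.0605  3.9163] z 0.10722655198331313 F [ 2.5278 -2.1598 -0.5001] Fbox [ 1.7761 -2.8107] w -0.00017770005798604176
jaw yaw deg in box 0.04317945438933535 x yaw -89.95682016428694 down [-0.0002 -0.0001 -1.    ] j7 0.30115867028839116 j [-0.6811  0.4532  0.6072  1.6501 -0.2802  1.1268  0.3012]
```

>>> {"method": "play_rows", "body": {
  "plan": [
    {"tx": -0.3, "ty": 1.0, "tz": 0, "twist": 0, "gripper": 0},
    {"tx": -0.6, "ty": 2.0, "tz": 0, "twist": 0, "gripper": 0}
  ]
}}

```text
clock: 10.88
eef_pos: [0.5841, 0.099, 0.1072]
orientation: [-0.569, 0.569, -0.419, 0.42]
force: [4.7, -6.5, -0.7]
gripper_width: 0.0002
```

```bash
python3 - <<'E'
from m2 import *
s,p=tool()
s=ctrl.capture('side');b=s[170:250,200:310]
cv2.imwrite('pics/s7.png',cv2.resize(b,None,fx=6,fy=6,interpolation=cv2.INTER_CUBIC))
E
```

```text
clk 10.875 tcp [0.5841 0.099  0.1072] box [41.0269  4.7562] z 0.10724838439050366 F [ 4.7007 -6.4701 -0.6728] Fbox [ 2.5772 -7.5708] w 0.0001751739658096511
jaw yaw deg in box -0.01725940212804744 x yaw -90.01725732361842 down [ 0.0004 -0.0015 -1.    ] j7 0.29723430166964565 j [-0.6841  0.4527  0.6078  1.6509 -0.2787  1.126   0.2972]
```

View pics/s7.png

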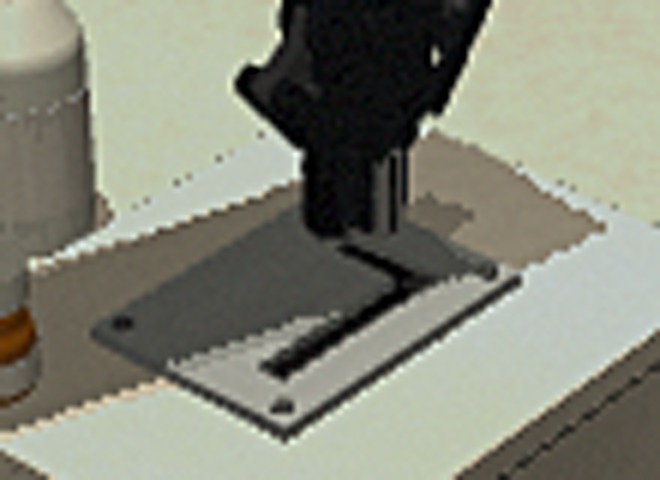

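>>> {"method": "play_rows", "body": {
  "plan": [
    {"tx": 3, "ty": -10, "tz": 0, "twist": 0, "gripper": 0},
    {"tx": 8, "ty": -26, "tz": 0, "twist": 0, "gripper": 0},
    {"tx": 9, "ty": -29, "tz": 30, "twist": 0, "gripper": 0},
    {"tx": 9, "ty": -29, "tz": 70, "twist": 0, "gripper": 0},
    {"tx": 9, "ty": -60, "tz": 110, "twist": 0, "gripper": 0},
    {"tx": 0, "ty": -100, "tz": 120, "twist": 0, "gripper": 0},
    {"tx": -10, "ty": -150, "tz": 120, "twist": 0, "gripper": 0},
    {"tx": -20, "ty": -200, "tz": 120, "twist": 0, "gripper": 0},
    {"tx": -30, "ty": -250, "tz": 120, "twist": 0, "gripper": 0},
    {"tx": -40, "ty": -300, "tz": 120, "twist": 0, "gripper": 0},
    {"tx": -50, "ty": -350, "tz": 120, "twist": 0, "gripper": 0},
    {"tx": -50, "ty": -350, "tz": 120, "twist": 0, "gripper": 0},
    {"tx": -50, "ty": -350, "tz": 120, "twist": 0, "gripper": 0}
  ]
}}

```text
clock: 12.55
eef_pos: [0.5336, -0.25, 0.2271]
orientation: [0.569, -0.569, 0.42, -0.419]
force: [0.3, 0.1, -0.0]
gripper_width: -0.0003
```

```bash
python3 - <<'E'
from m2 import *
s,p=tool()
t=ctrl.capture('top');s=ctrl.capture('side')
cv2.imwrite('pics/top8.png',t);cv2.imwrite('pics/side8.png',s)
a=cv2.convertScaleAbs(t,alpha=2)[140:320,120:400];b=s[140:330,160:380]
cv2.imwrite('pics/s8.png',np.hstack([cv2.resize(x,(400,300),interpolation=cv2.INTER_CUBIC) for x in(a,b)]))
cv2.imwrite('pics/top8z.png',cv2.resize(cv2.convertScaleAbs(t,alpha=2.2)[195:275,235:315],None,fx=7,fy=7,interpolation=cv2.INTER_NEAREST))
E
```

```text
clk 12.55 tcp [ 0.5336 -0.25    0.2271] box [-110.4099 -313.641 ] z 0.22710694823946967 F [ 0.3231  0.0551 -0.0099] Fbox [ 0.3249 -0.0429] w -0.000294682207746188
jaw yaw deg in box -0.00438172558181904 x yaw -90.0043870494113 down [-0.0004  0.0008 -1.    ] j7 0.8957395893119416 j [-0.1956  0.3735  0.7726  1.5071 -0.2635  1.3686  0.8957]
```

View pics/s8.png

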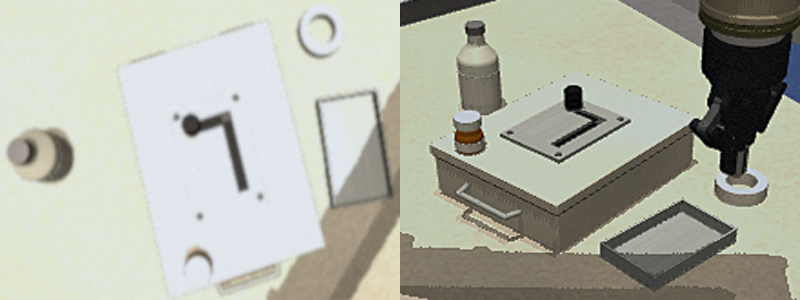

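View pics/top8z.png

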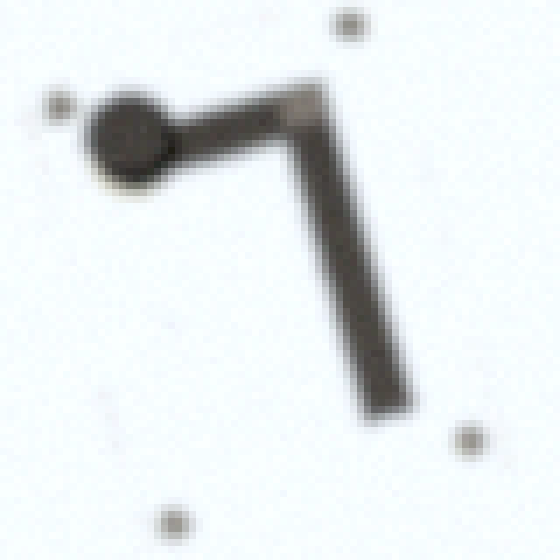

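```bash
python3 - <<'E'
from m2 import *
T=lambda a,b:(a/7+235-.5,b/7+195-.5)
print('knob (want 40..42, 25..27)',B(onz('top',*T(131,137),.1315)))
a=cv2.imread('pics/top0.png').astype(int);b=cv2.imread('pics/top8.png').astype(int)
c=cv2.imread('pics/side0.png').astype(int);d=cv2.imread('pics/side8.png').astype(int)
for n,x,y,(u0,v0,u1,v1) in (('jar',a,b,(245,288,275,315)),('bottle',a,b,(120,210,178,255)),('tape',a,b,(325,140,365,178)),('dish upper',a,b,(338,190,370,240)),('jar s',c,d,(185,205,210,240)),('bottle s',c,d,(187,150,220,205)),('tape s',c,d,(355,262,363,271)),('dish s',c,d,(268,285,300,324))):
  e=abs(x-y)[v0:v1,u0:u1].max(2);print(n,e.mean(),(e>30).sum())
E
```

```text
knob (want 40..42, 25..27) [42.0485 26.6117]
jar 4.495061728395061 0
bottle 4.078927203065134 0
tape 4.525657894736842 0
dish upper 4.580625 1
jar s 13.17142857142857 0
bottle s 13.817079889807163 0
tape s 12.375 0
dish s 32.54727564102564 519
```

The knob measures at box (42.0, 26.6) mm, against its end stops. The loose items look unchanged: the dish difference in the side view is the arm's shadow, and its edges match in the top view.

```bash
python3 -c "
from workcell import ctrl
print(ctrl.finish_job())"
```

```text
the job is handed in; nothing more can be done
None
```

The box is locked and the job is handed in; the robot's clock read about 12.6 s just before that. With closed fingertips I pushed the knob along +x until it hit the corner wall (about 10 N). I then lifted, turned the tool 90°, and pushed it along +y until it hit the end wall of the short leg (about 8 N).

- **Knob position:** after I moved clear, the top view put the knob at about (42.0, 26.6) mm in the box's frame. The locked end is at (40, 25) mm with 2 mm of play, so it is fully home. The box position from the two cameras disagreed by 1–3 mm, so that figure is good to about 2 mm; the force rise at each wall is the stronger sign.
- **Things to leave alone:** before-and-after pictures show no movement of the jar, bottle or tape. The dish matches in the part of the top view I compared. It differs in the side view, which I put down to the arm's shadow falling on it.
- **Robot at hand-in:** the arm was clear of everything, with about 0.3 N on the tool.
- **Failed call:** one move call was refused for missing keys. The arm did not move, and I sent it again.

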